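Clamp the airbrush rest with the T-bolt

TASK

Fix the airbrush rest to the slotted base: keeping the T-bolt upright, push its head into the open end of the slot and along it until the stem is fully home in the notch of the rest, with the head still lengthwise. Then turn the bolt a quarter turn clockwise so that its head lies square across the slot, and go on turning the bar nut clockwise until it clamps the rest firmly, but do not force it. Leave the jar, the tape roll and the model truck where they are.

Things in the scene. Friction and masses are not known exactly. Their poses are not given: they have to be found in the camera images.
- base_plate: aluminium slotted base, 280 x 110 mm, fixed. Origin: centre of its underside, z up, x along the slot from the bare apron to the end stop. From x = -140 to -45 mm it is a bare floor 8 mm high where the bolt stands; beyond, a T-slot on y = 0: channel 47 mm wide at heights 8 to 20 mm, above it two lips (20 to 30 mm) leaving a throat 20 mm wide
- slot_mouth (a point): centre of the slot's open end, x = -45 mm on the base, at the height of its top face (30 mm); axes as the base. From here to 27 mm further in, flared cheeks lead in: the throat narrows from 56 to 20 mm, the channel from 72 to 47 mm
- airbrush_rest: grey steel rest, 0.25 to 0.5 kg, loose; its foot (110 x 64 x 8 mm) lies on the lips, a tongue under it in the throat, its far end against a fixed end stop. Origin: centre of the foot's underside, x along the slot away from the mouth. A notch 20 mm wide, 35 mm deep opens toward -x, closed at x = -20 mm. At x = 47 to 55 mm an upright, 62 mm high, with two prongs behind
- notch_seat (a point): point on the foot's top face, 38 mm above the desk, where the bolt's axis is when the stem touches the closed end of the notch (3 mm of play either side); axes as the rest
- t_bolt: steel T-bolt with its nut, 0.25 to 0.35 kg, 72 mm high, standing loose on its flat head; slides easily (friction about 0.25). Origin: centre of the head's underside, z up the stem (14 mm diameter). Head 44 mm along x, 30 along y, 9 high, two opposite corners cut away: in the channel it can turn a quarter turn clockwise from above, then stops with x across the slot, overrunning by 5 to 10 degrees
- bolt_axis (a point): point on the bolt's axis 30 mm above the underside of its head, about level with the rest's foot; axes as the bolt
- bar_nut: the nut on the bolt, origin on the axis at its flange's underside, z up. Clockwise from above tightens; it sinks 3 mm per rad and stays put. It is stiff (0.08 N m), so it turns the whole bolt while the head is free. With the head square it first meets the foot, then lifts the bolt 3 mm until the head meets the lips, then bites: firm (over 10 N) by about 0.2 N m, forced (over 100 N) from about 0.6
- nut_bar (a point): centre of the nut's black bar handle: 76 mm along this point's y, 14 mm wide along x, 18 mm high. Under the bar a round hub, 30 mm diameter and 16 mm high; under that a steel flange, 38 mm diameter, 4 mm thick, whose underside is 29 mm below this point and at the start 32 to 34 mm above the underside of the head. At the start the bar lies across the head, within 17 degrees of the bolt's y
- paint_jar: bystander: small paint jar with a purple screw cap, 35 mm diameter, 49 mm high, beside the base; origin at the centre of its underside
- tape_roll: bystander: roll of masking tape, 68 mm diameter, 18 mm high, lying flat beside the base; origin at the centre of its underside
- model_truck: bystander: half-built grey model truck, 28 x 62 x 30 mm, beside the base; origin at the centre of its underside

How it is judged:
By the outcome, as a careful person would: the job done as asked, in the order asked, and still so for the second after the job is handed in, with the robot touching nothing.
It also fails if it takes over 72 s, if anything falls off the work surface, if the arm or the gripper's body presses on something with over 40 N, if the wrist force passes 120 N, or if a joint passes its speed limit or range.

ROBOT

A 7-joint arm with a two-finger parallel gripper is mounted at the origin on a cart in front of the work surface, level with it; the furniture and walls round the work are solid. World frame = base frame: x ahead of the robot, y to its left, z up, the work surface at z = 0. Lengths are in m, angles in rad, forces in N, time in s.
With the tool pointing down it reaches from about 0.4 to 0.85 m from the base axis. Payload 10.4 kg.
Tool frame: the origin (TCP) lies on the centre line of the jaws, within the pads' length; the fingertips stand 14 mm ahead of it and the grasp point (between the pads) lies 5 mm behind it (manip.tip_reach is the distance from the TCP to the fingertips, in m); z points along the fingers, y is the line along which they close (so a half turn about z gives the same grasp; the last joint's range is limited). The gripper opens to 85 mm and grips with 20 to 120 N. Pads are 22 mm wide; open, the fingers measure 114 mm over their backs; the gripper's body (76 mm by 85 mm) begins 54 mm behind the grasp point. The pads swing forward as they close: fully open they stand 13 mm farther back than shut.
Start: joints at [1.261, 0.332, -0.065, 1.46, 0.022, 1.35, -0.088], TCP at [0.177, -0.599, 0.245] pointing down, gripper open.
Joint ranges: [-2.6, 2.6], [-0.5, 2.12], [-1.47, 1.34], [0.16, 2.42], [-1.27, 4.41], [0.06, 2.06], [-2.6, 2.6]. Speed limits (rad/s): [2.22, 2.22, 2.79, 2.79, 3.14, 3.14, 3.14].

INTERFACE

Orientations are given as a unit quaternion [x, y, z, w].
In Python, from workcell import manip gives the robot as it stands.
- The arm moves only by the shell command python3 -m pendant 'ROWS' [FORCE]. ROWS is JSON, a list of rows, each a list of 7 numbers: the shift along the tool's x, y, z in units of 50 mm (1.0 is 50 mm), then the turn, a rotation vector about the tool's x, y, z in units of 8 degrees (1.0 is 8 degrees), then the opening, from -1 (shut) to 1 (fully open), so that 0 is half open. In form: [[dx, dy, dz, ax, ay, az, jaw], ...]. A call has exactly 10 rows; each row is the pose to reach, as a shift and turn from the pose commanded when the call began, along the tool's axes at that moment; what a row does not reach only later rows make up. A row lasts 1/8 s, in which the tool goes at most 62.5 mm and 10.7 degrees, less where a joint would pass 70% of its speed; a pose out of reach is approached as far as the arm can. A call with a gripper value outside its range is refused whole. The fingers move at their own pace and stop on an object; FORCE is the grip in N (left out, the last holds). Time passes only in rows, so rows that repeat a pose let the fingers close, or fill a call up. It gives the time, the measured TCP pose, the force, the opening and the grip force at its end, in the units of the state.
- manip.get_obs(): the state, without advancing time (a new reading comes with each control period).
- manip.camera(name): name is "side" or "top"; returns (picture, depth): 384x512x3 uint8, red, green, blue; 384x512 float32, m along the optical axis (not along the pixel's ray), 0 where there is no reading.
- manip.get_calibration(name): a dict with "fx", "fy", "cx", "cy" (pixels), "xyz" and "orientation" of the camera in the world. Camera axes: x right, y up, looking along -z (the intrinsics and any distortion apply to the point x, -y, -z); pixel columns grow to the right and rows downward; lengths in m; the calibration is good to about 2 mm. A picture is of the moment at which its call begins. get_calibration takes no time and is no camera call.
- manip.hand_in(): hands the job in; it is judged then, once.
Trained networks look in the newest picture that a camera, given by its name, has taken for a name from the list of things; names that differ only in an ending like _2 or _b are one class to them, and where a whole thing is asked for, a point or a joint stands for the part that bears it (a point fixed in the world has none). Each returns a list of dicts, best first, with "p" (0 to 1); they miss things now and then, are a little off and sometimes report something else, mostly with a low value. They report only what shows in the picture. A call takes as long as a camera call.
- manip.find_in(thing, camera): "box" ([left, top, right, bottom] in pixels, round what is visible of it).
- manip.trace(thing, camera): "pixels" (384x512 bool, what is visible of it) and "box" ([left, top, right, bottom] in pixels, round what is visible of it).
- manip.tip_of(thing, camera): "pixel" ([column, row] in pixels: a listed point, or the origin of a listed thing).
The state is a dict: "clock": time; "joint_pos": joint angles; "joint_velocities": joint speeds; "tau": joint torques, N m; "position": TCP position; "ee_rot": TCP orientation; "ft_force": force on the tool from outside, world axes, zero at the start; "torque": the same for the moment, N m; "grip_width": opening from 0.0 (shut) to 1.0 (fully open); "grasp_force": force on a finger pad.
Only numpy, scipy, OpenCV 4.12 (cv2) and the standard library are available. Lean on these libraries where they do the work, as an engineer would, in place of code of your own. Each camera call takes 0.05 s, during which the arm holds its last target. There are 200 camera calls.

## Working session

There is one attempt and no reset: what is moved stays moved. The work goes in short steps, Python scripts to look and compute and a shell command to move; the robot and the scene stay as the last step left them, time stands still between calls to the robot, and variables do not carry over. Pictures are saved under pics/ and viewed, at most 10 in all, crops included, and the job is handed in when it is done.

```bash
mkdir -p pics; ls; cat > h.py <<'E'
import numpy as np, cv2
from scipy.spatial.transform import Rotation as R
from workcell import manip
def ray(cam,px):
    c=manip.get_calibration(cam)
    d=np.array([(px[0]-c['cx'])/c['fx'],-(px[1]-c['cy'])/c['fy'],-1.])
    return np.array(c['xyz']),R.from_quat(c['orientation']).apply(d)
def atz(cam,px,z):
    o,d=ray(cam,px); return o+d*(z-o[2])/d[2]
def cloud(cam,depth):
    c=manip.get_calibration(cam); v,u=np.mgrid[:384,:512]
    P=np.stack([(u-c['cx'])/c['fx'],-(v-c['cy'])/c['fy'],-np.ones_like(u,float)],-1)*depth[...,None]
    return R.from_quat(c['orientation']).apply(P.reshape(-1,3)).reshape(384,512,3)+np.array(c['xyz'])
def save(n,p): cv2.imwrite('pics/'+n+'.png',p[...,::-1])
E
python3 - <<'E'
from h import *
for c in('top','side'):
    p,d=manip.camera(c); save(c+'0',p); np.save(c+'d.npy',d)
    print(c,manip.get_calibration(c))
    for t in('slot_mouth','notch_seat','bolt_axis','nut_bar','t_bolt','base_plate','paint_jar','tape_roll','model_truck'):
        r=manip.tip_of(t,c)[:2]
        z={'slot_mouth':.03,'notch_seat':.038,'bolt_axis':.038,'nut_bar':.07,'t_bolt':.008}.get(t,0)
        for a in r: print(t,np.round(a['pixel'],1),round(a['p'],2),atz(c,a['pixel'],z).round(4))
print(manip.get_obs())
E
```

```text
pics
top {'fx': 361.33168868726153, 'fy': 361.33168868726153, 'cx': 262.04205573960365, 'cy': 193.89930553423403, 'xyz': array([0.44423006, 0.43198923, 0.91064287]), 'orientation': array([-0.03803938,  0.0259874 ,  0.71105188, -0.70162874])}
slot_mouth [276.5 201.1] 0.92 [0.5062 0.4114 0.03  ]
notch_seat [275.9 181.5] 0.63 [0.5534 0.4123 0.038 ]
bolt_axis [273.2 218.3] 0.77 [0.4642 0.4202 0.038 ]
bolt_axis [274.8 182.1] 0.4 [0.552 0.415 0.038]
t_bolt [276.1 222.4] 0.75 [0.4546 0.4128 0.008 ]
base_plate [278.3 182. ] 0.74 [0.5568 0.4054 0.    ]
base_plate [276.1 200.5] 0.66 [0.5098 0.4117 0.    ]
paint_jar [227.5 179.5] 0.73 [0.5651 0.5344 0.    ]
paint_jar [275.5 217. ] 0.27 [0.4682 0.4139 0.    ]
tape_roll [228.3 215.6] 0.64 [0.4733 0.5328 0.    ]
model_truck [313.3 180. ] 0.53 [0.5606 0.3167 0.    ]
model_truck [278.1 199.5] 0.5 [0.5123 0.4066 0.    ]
side {'fx': 352.5508497707252, 'fy': 352.5508497707252, 'cx': 254.4135564923688, 'cy': 188.48017100559719, 'xyz': array([ 0.25363068, -0.16630902,  0.59523858]), 'orientation': array([ 0.43810863, -0.08181807, -0.18403613,  0.87606925
[... 524 characters left out ...]
3, -0.06469924,  1.46008941,  0.02158301,
        1.34986061, -0.08849469]), 'joint_velocities': array([ 1.19542275e-03, -1.25753391e-03,  6.62415389e-04,  5.69234836e-04,
        1.27872121e-03,  8.27615948e-04, -1.77973048e-05]), 'tau': array([ 2.77233892e-03, -6.25240660e+01,  5.08190528e-02, -3.91830575e+01,
        1.64600898e-02,  1.87828453e-03, -1.46307747e-05]), 'position': array([ 0.17682435, -0.59950368,  0.24536431]), 'ee_rot': array([9.89737007e-01, 1.42900836e-01, 3.22404671e-05, 8.09645861e-05]), 'ft_force': array([ 0.23218615,  0.26104387, -0.27187383]), 'torque': array([-8.14961465e-03, -3.83559232e-05, -2.48099302e-02]), 'grasp_force': 0.0, 'grip_width': 0.9974819577876819}
```

```bash
python3 - <<'E'
from h import *
p=cv2.imread('pics/top0.png'); s=cv2.imread('pics/side0.png')
a=cv2.resize(p[130:270,190:340],None,fx=4,fy=4,interpolation=2)
b=cv2.resize(s[160:270,180:340],None,fx=5,fy=5,interpolation=2)
cv2.imwrite('pics/a.png',a);cv2.imwrite('pics/b.png',b)
d=np.load('topd.npy'); P=cloud('top',d)[140:260,200:330].reshape(-1,3)
# table fit, heights
print('table z',np.median(P[np.abs(P[:,2])<.01,2]))
def sel(z0,z1,x0=.35,x1=.8,y0=.33,y1=.49):
    m=(P[:,2]>z0)&(P[:,2]<z1)&(P[:,0]>x0)&(P[:,0]<x1)&(P[:,1]>y0)&(P[:,1]<y1); return P[m]
def rect(n,Q):
    if len(Q)<5: print(n,len(Q));return
    r=cv2.minAreaRect((Q[:,:2]*1000).astype(np.float32)); print(n,len(Q),np.round(r[0],1),np.round(r[1],1),round(r[2],1),Q[:,2].mean().round(4))
rect('bar',sel(.06,.1,.38,.5)); rect('plate',sel(.004,.036)); rect('lips',sel(.024,.034)); rect('apron',sel(.004,.013)); rect('foot',sel(.035,.042,.5)); rect('upright',sel(.075,.12,.5))
rect('all>.06',sel(.06,.2))
E
```

```text
table z 0.00130829444361108
bar 250 [455.1 414.4] [28.  74.1] 2.1 0.0783
plate 3037 [513.7 409.6] [299.3 158.6] 0.1 0.0176
lips 1072 [586.8 415.6] [151.7 109.9] 3.8 0.0311
apron 1818 [513.7 409.6] [299.3 158.6] 0.1 0.0091
foot 911 [577.9 414.8] [127.9  90.8] 9.0 0.0393
upright 109 [640.2 419.6] [62.9  6.6] 89.6 0.0886
all>.06 402 [542.3 414.3] [ 73.6 202.7] 89.9 0.0798
```

View pics/a.png

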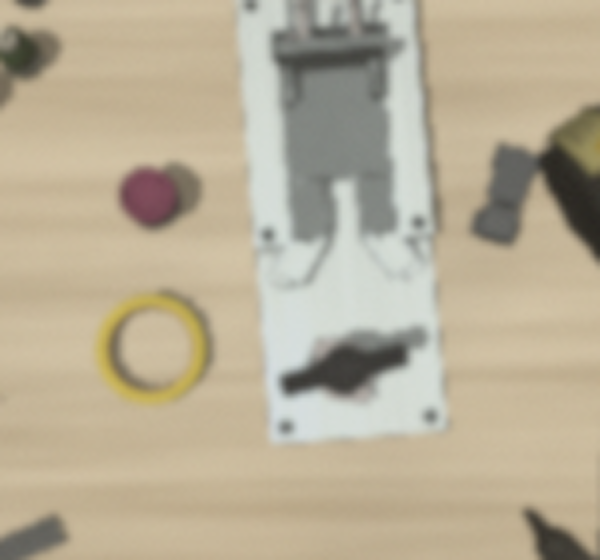

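View pics/b.png

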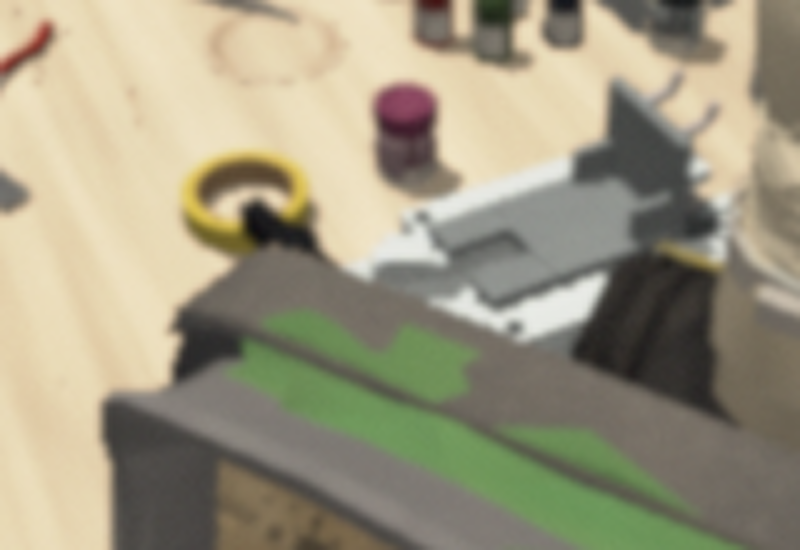

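```bash
python3 - <<'E'
from h import *
p=cv2.imread('pics/top0.png'); s=cv2.imread('pics/side0.png')
cv2.imwrite('pics/c.png',np.vstack([p,s])[:, :] if 0 else cv2.resize(np.hstack([p,s]),(800,300),interpolation=cv2.INTER_AREA))
a=cv2.resize(p[205:245,250:310],None,fx=13,fy=13,interpolation=cv2.INTER_LANCZOS4); a=cv2.convertScaleAbs(a,alpha=1.2)
cv2.imwrite('pics/d.png',a)
H=np.full((14,34),-1.)
for c in('top','side'):
    d=np.load(c+'d.npy');P=cloud(c,d)[d>0].reshape(-1,3)
    i=((P[:,0]+0.0)/.07).astype(int);j=((P[:,1]+.8)/.05).astype(int)
    m=(i>=0)&(i<14)&(j>=0)&(j<34)
    np.maximum.at(H,(i[m],j[m]),P[m,2])
print('rows x from 0 step 70mm, cols y from -0.8 step 50mm (cm)')
for r in range(14): print('%.2f'%(r*.07),' '.join('%3d'%round(v*100) if v>-1 else '  .' for v in H[r]))
for t in('t_bolt','bar_nut','airbrush_rest','base_plate'):
    r=manip.trace(t,'top')
    if r: np.save('m_'+t,r[0]['pixels']); print(t,r[0]['p'],r[0]['box'],r[0]['pixels'].sum())
E
```

```text
rows x from 0 step 70mm, cols y from -0.8 step 50mm (cm)
0.00   .   .   .   .   .   .   . -71 -71 -31 -31 -30   .   1   1   1   .   .   0   0 -71 -71 -71 -71 -71 -71 -71 -71 -71 -71 -71 -71 -71 -71
0.07   .   .   .   .   .   .   . -72 -32 -23 -23 -31   .   2   2   3   2   2   2   1 -71 -71 -71 -71 -71 -71 -71 -71 -71 -71 -71 -71 -71 -70
0.14   .   .   .   .   .   .   .   .   . -24 -21 -22   0   0   0   1   0   1   6   0 -70 -71 -71 -71 -71 -71 -71 -71 -71 -71 -71 -71 -71 -71
0.21   .   .   .   .   .   .   .   . -31 -25 -19 -18 -18 -11  13  13  13   7  17   7   2   1  -1  -1  -1  -1  -1  -1  -1 -71  -1  -1 -71  -1
0.28   .   .   .   .   .   .   .   . -31 -23 -31 -18 -14 -12   0  10   8  15  17  24  23   8   1   1   1   1   1   1   1   1   1   1   1   1
0.35   .   .   .   .   .   .   .   .   .   . -31 -25   1   2   2   0  25  25  24  24  24  23   2   1   1   1   1   1   1   1   1   1   1   1
0.42   .   .   .   .   .   .   .   .   .   .   .   .   0   .  27  26  26  24  24  24  23   1   1   8   8   8   2   2   1   1   1   1   1   1
0.49   .   .   .   .   .   .   .   .   .   .   .   .   .
[... 424 characters left out ...]
  .   0   0  18  18   1   1   1   1   1   1   1  16  16   5   7   3   5  10  18  16
0.77   .   .   .   .   .   . -72   .   .   .   .   .   .   .   1   1   1   1  32  32  50  49  49  48  47  46  46  45  44  44  43  42  42  41
0.84   .   .   .   .   .   .   .   .   .   .   .   0   8  15  22  27  27  28  26  24  49  49  48  47  47  46  46  45  44  43  42  41  41  40
0.91   .   .   .   .   .   .   .   .   .   .   .   .   .   .   .   .   .   .   .   .   .   .   .   .   .   .   .   .   .   .   .   .   .   .
t_bolt 0.78 [265.1, 214.8, 291.8, 229.3] 259
bar_nut 0.52 [259.8, 216.3, 287.5, 230.4] 271
airbrush_rest 0.57 [258.5, 128.1, 289.9, 188.8] 1228
base_plate 0.85 [249.4, 124.7, 303.9, 239.0] 3349
```

View pics/c.png

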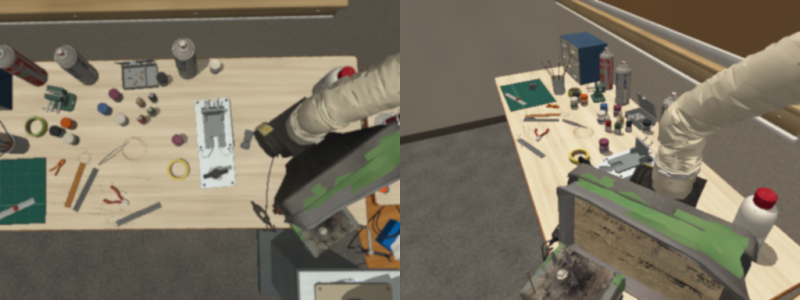

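View pics/d.png

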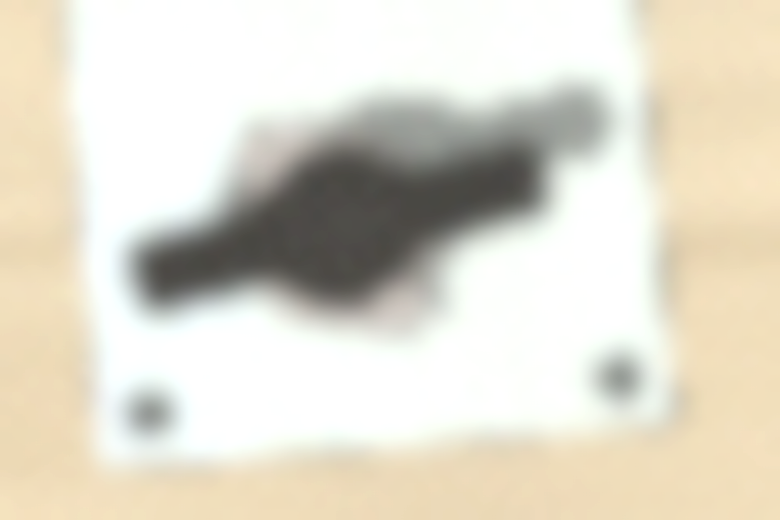

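```bash
python3 - <<'E'
from h import *
for c in('top','side'):
    d=np.load(c+'d.npy');P=cloud(c,d)
    print(c)
    Q=P[d>0].reshape(-1,3); Q=Q[(Q[:,2]>.27)&(Q[:,0]<.76)]
    for y in np.arange(-.5,.5,.05):
        q=Q[(Q[:,1]>=y)&(Q[:,1]<y+.05)]
        if len(q)>3: print('y%.2f n%d x %.2f..%.2f z %.2f..%.2f'%(y,len(q),*np.percentile(q[:,0],[1,99]),*np.percentile(q[:,2],[1,99])))
# plate/slot
P=cloud('top',np.load('topd.npy'))
m=np.load('m_base_plate.npy')|np.load('m_airbrush_rest.npy')
img=cv2.imread('pics/top0.png'); 
# low-saturation bright = aluminium; apron part rows>205
hsv=cv2.cvtColor(img,cv2.COLOR_BGR2HSV)
al=(hsv[...,1]<45)&(hsv[...,2]>150); al[:, :245]=0; al[:,308:]=0; al[:120]=0; al[245:]=0
L=[];Rr=[]
for v in range(206,234):
    u=np.where(al[v])[0]; L.append(atz('top',(u.min()-.5,v),.008)); Rr.append(atz('top',(u.max()+.5,v),.008))
L=np.array(L);Rr=np.array(Rr)
for n,E in(('L',L),('R',Rr)):
    k=np.polyfit(E[:,0],E[:,1],1); print(n,'yaw',np.degrees(np.arctan(k[0])),'y at .455',np.polyval(k,.455),'resid',np.std(E[:,1]-np.polyval(k,E[:,0])))
# bottom edge
B=[]
for u in range(262,298):
    v=np.where(al[:,u])[0]; B.append(atz('top',(u,v.max()+.5),.008))
B=np.array(B);k=np.polyfit(B[:,1],B[:,0],1);print('end yaw',-np.degrees(np.arctan(k[0])),'x at y=.41',np.polyval(k,.41))
# lip side edges
L=[];Rr=[]
for v in range(140,195):
    u=np.where(al[v])[0]; L.append(atz('top',(u.min()-.5,v),.03)); Rr.append(atz('top',(u.max()+.5,v),.03))
for n,E in(('L',np.array(L)),('R',np.array(Rr))):
    k=np.polyfit(E[:,0],E[:,1],1); print('lip',n,np.degrees(np.arctan(k[0])),np.polyval(k,.55),np.std(E[:,1]-np.polyval(k,E[:,0])))
# dark bar
g=cv2.cvtColor(img,cv2.COLOR_BGR2GRAY); b=(g<110); b[:212]=0;b[232:]=0;b[:,:256]=0;b[:,:0]=0;b[:,294:]=0
b=cv2.connectedComponentsWithStats(b.astype(np.uint8)); i=1+np.argmax(b[2][1:,4]); v,u=np.where(b[1]==i)
E=np.array([atz('top',(x,y),.075) for x,y in zip(u,v)])[:,:2]
r=cv2.minAreaRect((E*1000).astype(np.float32)); print('bar',len(u),r, 'mean',E.mean(0)); w,V=np.linalg.eigh(np.cov(E.T)); print('axis',np.degrees(np.arctan2(V[1,1],V[0,1])))
E
```

```text
top
y0.05 n16 x 0.56..0.66 z 0.41..0.43
y0.10 n2973 x 0.55..0.65 z 0.37..0.45
y0.15 n3106 x 0.54..0.64 z 0.30..0.42
y0.20 n1599 x 0.54..0.62 z 0.28..0.37
side
y-0.00 n2354 x 0.58..0.62 z 0.41..0.49
y0.05 n5262 x 0.56..0.61 z 0.36..0.50
y0.10 n3770 x 0.55..0.60 z 0.27..0.46
y0.15 n2208 x 0.53..0.59 z 0.27..0.40
y0.20 n166 x 0.54..0.58 z 0.28..0.36
L yaw 4.205658200083506 y at .455 0.46602601445950587 resid 0.0006772342204271151
R yaw 3.424715236382467 y at .455 0.350385649701866 resid 0.0007684224234703288
end yaw 4.422801657114961 x at y=.41 0.41097593697213924
lip L 3.4061068797372607 0.47194783098581616 0.0007864590908905416
lip R 3.400983103009329 0.3578856092168912 0.0011673193224832424
bar 225 ((455.9181823730469, 414.3758850097656), (69.20364379882812, 25.28499412536621), 89.28224182128906) mean [0.45592083 0.41365782]
axis 105.3427471683041
```

```bash
cat >> h.py <<'E'
def state():
    o=manip.get_obs(); q=R.from_quat(o['ee_rot']); y=q.apply([0,1,0]); z=q.apply([0,0,1])
    print('t%.2f pos'%o['clock'],o['position'].round(4),'yaw_y %.1f'%np.degrees(np.arctan2(y[1],y[0])),'z',z.round(3),'F',o['ft_force'].round(1),'T',o['torque'].round(2),'w%.3f g%.1f'%(o['grip_width'],o['grasp_force']),'j',o['joint_pos'].round(2))
    return o
def rows(wps,p=None,q=None):
    """waypoints (x,y,z,yaw of tool y in deg, tool down) -> shift/turn units from the current pose"""
    o=manip.get_obs(); p=o['position'] if p is None else np.array(p); q=R.from_quat(o['ee_rot']) if q is None else q
    for x,y,z,a in wps:
        a=np.radians(a); Y=np.array([np.cos(a),np.sin(a),0]); Z=np.array([0,0,-1.]); T=R.from_matrix(np.column_stack([np.cross(Y,Z),Y,Z]))
        print((x,y,z),(q.inv().apply(np.array([x,y,z])-p)/.05).round(2),((q.inv()*T).as_rotvec(degrees=True)/8).round(2))
E
python3 - <<'E'
from h import *
w=[(.128,-.431,.45,-73.6)]
for a in (-60,-45,-30,-15,0,15,30,42): w.append((.45*np.cos(np.radians(a)),.45*np.sin(np.radians(a)),.45,a-28*(a+73)/115))
rows(w)
E
python3 -m pendant '[[0,-0.6,-1,0,0,0,0.2],[0,-1.2,-2,0,0,0,0.2],[0,-1.8,-3,0,0,0,0.2],[0,-2.5,-4,0,0,0,0.2],[0,-3.4,-4.2,0,0,0,0.2],[0,-3.4,-4.2,0,0,0,0.2],[0.8,-3.4,-4.2,0,0,-0.5,0.2],[1.6,-3.3,-4.2,0,0,-1.1,0.2],[2.4,-3.2,-4.2,0,0,-1.6,0.2],[2.4,-3.2,-4.2,0,0,-1.6,0.2]]'
python3 -c "
from h import *;state()"
```

```text
(0.128, -0.431, 0.45) [ 0.02 -3.51 -4.09] [ 0. -0.  0.]
(np.float64(0.22500000000000006), np.float64(-0.3897114317029974), 0.45) [ 2.11 -3.75 -4.09] [ 0.  -0.  -1.3]
(np.float64(0.3181980515339464), np.float64(-0.31819805153394637), 0.45) [ 4.3  -4.6  -4.09] [ 0.   -0.   -2.72]
(np.float64(0.38971143170299744), np.float64(-0.22499999999999998), 0.45) [ 6.2  -5.98 -4.09] [ 0.   -0.   -4.14]
(np.float64(0.43466662183008076), np.float64(-0.11646857029613433), 0.45) [ 7.68 -7.81 -4.09] [ 0.    0.   -5.56]
(np.float64(0.45), np.float64(0.0), 0.45) [ 8.63 -9.95 -4.09] [ 0.    0.   -6.97]
(np.float64(0.43466662183008076), np.float64(0.11646857029613433), 0.45) [  9.   -12.28  -4.09] [ 0.    0.   -8.39]
(np.float64(0.38971143170299744), np.float64(0.22499999999999998), 0.45) [  8.75 -14.61  -4.09] [ 0.    0.   -9.81]
(np.float64(0.3344151714648274), np.float64(0.30110877286148624), 0.45) [  8.12 -16.38  -4.09] [  0.     0.   -10.95]
clock: 2.45
position: [0.2496, -0.4112, 0.4541]
ee_rot: [0.967, 0.255, 0.0, -0.001]
ft_force: [-0.5, -0.3, -0.2]
grip_width: 0.603
grasp_force: 0.0
t2.45 pos [ 0.2496 -0.4112  0.4541] yaw_y -60.4 z [-0.     0.002 -1.   ] F [-0.5 -0.3 -0.2] T [-0.07  0.09 -0.02] w0.603 g0.0 j [ 1.14 -0.   -0.21  1.41 -0.    1.73 -0.12]
```

```bash
python3 - <<'E'
from h import *
rows([(.45*np.cos(np.radians(a)),.45*np.sin(np.radians(a)),.45,a-28*(a+58)/100) for a in (-50,-42,-34,-26,-18,-10,-3,5,12,19)])
E
```

```text
(np.float64(0.2892544243589427), np.float64(-0.3447199994035401), 0.45) [ 1.35 -0.77  0.09] [-0.01 -0.01 -1.02]
(np.float64(0.3344151714648274), np.float64(-0.30110877286148624), 0.45) [ 2.56 -1.08  0.09] [-0.01 -0.01 -1.74]
(np.float64(0.37306690764976874), np.float64(-0.2516368065618361), 0.45) [ 3.72 -1.56  0.09] [-0.01 -0.01 -2.46]
(np.float64(0.40445732083462516), np.float64(-0.19726701605508484), 0.45) [ 4.8  -2.19  0.09] [-0.01 -0.01 -3.18]
(np.float64(0.4279754323328191), np.float64(-0.13905764746872634), 0.45) [ 5.79 -2.97  0.09] [-0.01 -0.01 -3.9 ]
(np.float64(0.4431634888554936), np.float64(-0.07814167995011866), 0.45) [ 6.65 -3.88  0.1 ] [-0.01 -0.01 -4.62]
(np.float64(0.44938329063955823), np.float64(-0.023551180309324727), 0.45) [ 7.3  -4.77  0.1 ] [-0.01 -0.01 -5.25]
(np.float64(0.4482876141412855), np.float64(0.03922008423644618), 0.45) [ 7.9  -5.87  0.1 ] [-0.01 -0.01 -5.97]
(np.float64(0.4401664203302126), np.float64(0.09356026086799171), 0.45) [ 8.3 -6.9  0.1] [-0.01 -0.01 -6.6 ]
(np.float64(0.4254833590196926), np.float64(0.14650566950572053), 0.45) [ 8.56 -7.97  0.1 ] [-0.01 -0.01 -7.23]
```

```bash
python3 -m pendant '[[1.2,-0.7,0,0,0,-1,0.2],[2.3,-1.1,0,0,0,-1.7,0.2],[3.4,-1.6,0,0,0,-2.4,0.2],[4.5,-2.2,0,0,0,-3.1,0.2],[5.5,-2.9,0,0,0,-3.9,0.2],[6.4,-3.7,0,0,0,-4.6,0.2],[7.1,-4.6,0,0,0,-5.3,0.2],[7.6,-5.6,0,0,0,-5.9,0.2],[8,-6.6,0,0,0,-6.5,0.2],[8.3,-7.6,0,0,0,-7.2,0.2]]'
python3 -c "
from h import *;state()
rows([(.40,.21,.45,14),(.40,.27,.45,14),(.41,.32,.42,14),(.42,.38,.37,14),(.45,.41,.33,14),(.456,.4137,.2,14),(.456,.4137,.12,14)])"
```

```text
clock: 3.7
position: [0.4231, 0.123, 0.455]
ee_rot: [0.726, 0.688, -0.0, -0.0]
ft_force: [1.1, -0.2, 1.0]
grip_width: 0.601
grasp_force: 0.0
t3.70 pos [0.4231 0.123  0.455 ] yaw_y -3.1 z [-0.  0. -1.] F [ 1.1 -0.2  1. ] T [-0.04 -0.   -0.05] w0.601 g0.0 j [ 0.57 -0.09 -0.86  1.47 -0.07  1.73 -0.35]
(0.4, 0.21, 0.45) [ 1.71 -0.56  0.1 ] [-0.   -0.   -2.14]
(0.4, 0.27, 0.45) [ 2.91 -0.62  0.1 ] [-0.   -0.   -2.14]
(0.41, 0.32, 0.42) [ 3.92 -0.47  0.7 ] [-0.   -0.   -2.14]
(0.42, 0.38, 0.37) [ 5.13 -0.34  1.7 ] [-0.   -0.   -2.14]
(0.45, 0.41, 0.33) [5.76 0.23 2.5 ] [-0.   -0.   -2.14]
(0.456, 0.4137, 0.2) [5.84 0.34 5.1 ] [-0.   -0.   -2.14]
(0.456, 0.4137, 0.12) [5.84 0.34 6.7 ] [-0.   -0.   -2.14]
```

```bash
python3 -m pendant '[[0.9,-0.4,0,0,0,-1,0.2],[1.8,-0.6,0,0,0,-2.1,0.2],[2.9,-0.6,0.1,0,0,-2.1,0.2],[3.9,-0.4,0.7,0,0,-2.1,0.2],[5,-0.2,1.4,0,0,-2.1,0.2],[5.8,0.2,2.3,0,0,-2.1,0.2],[5.85,0.35,3.4,0,0,-2.1,0.2],[5.85,0.35,4.5,0,0,-2.1,0.2],[5.85,0.35,5.3,0,0,-2.1,0.2],[5.85,0.35,5.3,0,0,-2.1,0.2]]'
python3 - <<'E'
from h import *
state()
s,d=manip.camera('side'); t,d2=manip.camera('top')
save('e',np.hstack([cv2.resize(s[170:270,190:310],(400,333),interpolation=2),cv2.resize(t[170:260,230:338],(400,333),interpolation=2)]))
rows([(.457,.4145,.12,14),(.457,.4145,.078,14)])
E
```

```text
clock: 4.95
position: [0.4568, 0.4111, 0.187]
ee_rot: [0.619, 0.786, -0.003, -0.0]
ft_force: [0.2, 0.4, -0.2]
grip_width: 0.602
grasp_force: 0.0
t4.95 pos [0.4568 0.4111 0.187 ] yaw_y 13.6 z [-0.004 -0.004 -1.   ] F [ 0.2  0.4 -0.2] T [-0.06 -0.06  0.  ] w0.602 g0.0 j [-0.05  0.56 -1.04  1.52  0.49  1.35 -0.9 ]
(0.457, 0.4145, 0.12) [ 0.03 -0.01  1.43] [ 0.   -0.   -0.05]
(0.457, 0.4145, 0.078) [ 0.03 -0.01  2.27] [ 0.   -0.   -0.05]
```

View pics/e.png

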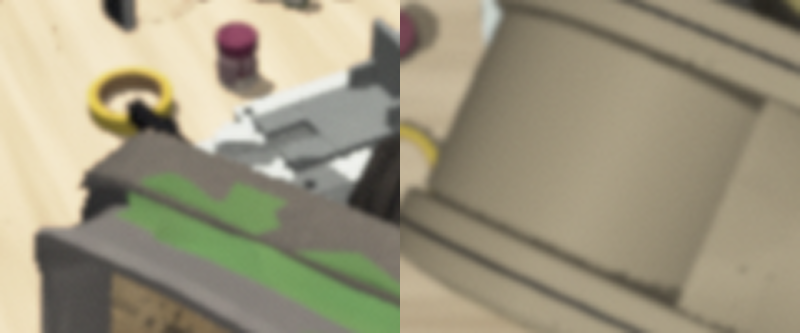

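```bash
python3 -m pendant '[[0,0,0.5,0,0,0,0.2],[0,0,1,0,0,0,0.2],[0,0,1.4,0,0,0,0.2],[0,0,1.7,0,0,0,0.2],[0,0,1.9,0,0,0,0.2],[0,0,2.1,0,0,0,0.2],[0,0,2.15,0,0,0,0.2],[0,0,2.15,0,0,0,0.2],[0,0,2.15,0,0,0,0.2],[0,0,2.15,0,0,0,0.2]]' 20
python3 - <<'E'
from h import *
state(); print(manip.tip_reach)
s,d=manip.camera('side')
save('f',cv2.resize(s[120:240,180:340],(800,600),interpolation=cv2.INTER_CUBIC))
E
```

```text
clock: 6.3
position: [0.457, 0.4134, 0.0831]
ee_rot: [0.618, 0.786, 0.0, 0.0]
ft_force: [-0.4, -0.2, -0.0]
grip_width: 0.601
grasp_force: 0.0
t6.30 pos [0.457  0.4134 0.0831] yaw_y 13.6 z [ 0.  0. -1.] F [-0.4 -0.2 -0. ] T [ 0.02 -0.03 -0.01] w0.601 g0.0 j [-0.09  0.66 -0.98  1.62  0.58  1.18 -0.96]
0.014
```

View pics/f.png

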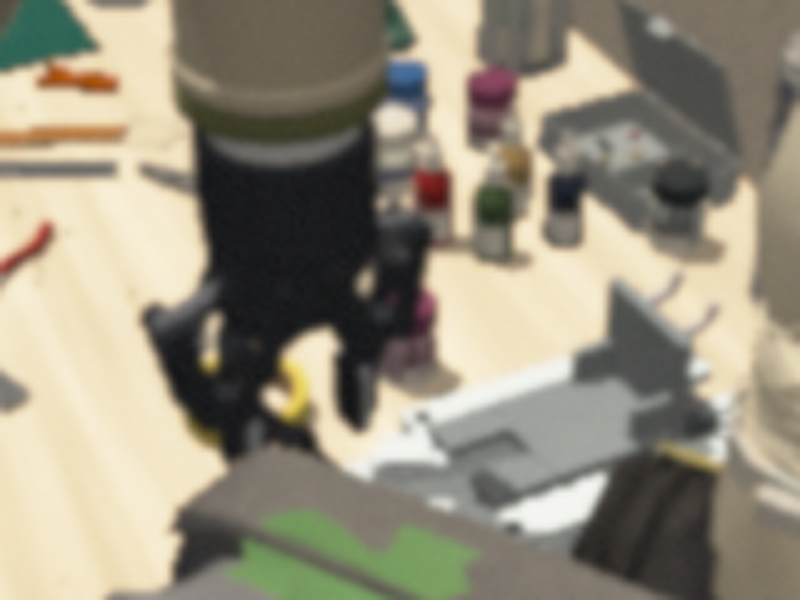

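```bash
python3 -m pendant '[[0,0,0.06,0,0,0,0.2],[0,0,0.06,0,0,0,0],[0,0,0.06,0,0,0,-0.2],[0,0,0.06,0,0,0,-0.4],[0,0,0.06,0,0,0,-0.6],[0,0,0.06,0,0,0,-0.8],[0,0,0.06,0,0,0,-1],[0,0,0.06,0,0,0,-1],[0,0,0.06,0,0,0,-1],[0,0,0.06,0,0,0,-1]]' 25
python3 -c "
from h import *;state()"
```

```text
clock: 7.6
position: [0.4568, 0.4132, 0.0797]
ee_rot: [0.618, 0.786, -0.0, 0.0]
ft_force: [-0.6, -0.8, 0.6]
grip_width: 0.158
grasp_force: 30.1
t7.60 pos [0.4568 0.4132 0.0797] yaw_y 13.6 z [-0. -0. -1.] F [-0.6 -0.8  0.6] T [-0.02  0.25  0.04] w0.158 g30.1 j [-0.09  0.66 -0.97  1.62  0.59  1.17 -0.96]
```

```bash
python3 -c "
from h import *
rows([(x,.4082+.0664*(x-.455),.080,11.1) for x in (.465,.47,.48,.49,.5,.51,.52,.53,.54)])"
```

```text
(0.465, 0.408864, 0.08) [-0.12  0.14 -0.01] [-0.    0.    0.32]
(0.47, 0.409196, 0.08) [-0.14  0.24 -0.01] [-0.    0.    0.32]
(0.48, 0.40986, 0.08) [-0.18  0.43 -0.01] [-0.    0.    0.32]
(0.49, 0.410524, 0.08) [-0.21  0.63 -0.01] [-0.    0.    0.32]
(0.5, 0.411188, 0.08) [-0.24  0.83 -0.01] [-0.    0.    0.32]
(0.51, 0.411852, 0.08) [-0.28  1.03 -0.01] [-0.    0.    0.32]
(0.52, 0.412516, 0.08) [-0.31  1.22 -0.01] [-0.    0.    0.32]
(0.53, 0.41318, 0.08) [-0.35  1.42 -0.01] [-0.    0.    0.32]
(0.54, 0.413844, 0.08) [-0.38  1.62 -0.01] [-0.    0.    0.32]
```

```bash
python3 -m pendant '[[-0.06,0.05,0,0,0,0.1,-1],[-0.12,0.14,0,0,0,0.2,-1],[-0.14,0.24,0,0,0,0.3,-1],[-0.16,0.34,0,0,0,0.3,-1],[-0.18,0.44,0,0,0,0.3,-1],[-0.2,0.54,0,0,0,0.3,-1],[-0.22,0.64,0,0,0,0.3,-1],[-0.22,0.7,0,0,0,0.3,-1],[-0.23,0.75,0,0,0,0.3,-1],[-0.23,0.75,0,0,0,0.3,-1]]'
python3 - <<'E'
from h import *
state()
for c in('top','side'):
    s,d=manip.camera(c)
    for t in ('t_bolt','bolt_axis','nut_bar','notch_seat','slot_mouth'):
        for a in manip.tip_of(t,c)[:1]: print(c,t,np.round(a['pixel']),round(a['p'],2))
E
```

```text
clock: 8.85
position: [0.4963, 0.411, 0.0798]
ee_rot: [0.635, 0.773, 0.0, 0.0]
ft_force: [0.4, 0.7, -1.4]
grip_width: 0.155
grasp_force: 29.9
t8.85 pos [0.4963 0.411  0.0798] yaw_y 11.2 z [ 0.  0. -1.] F [ 0.4  0.7 -1.4] T [ 0.09 -0.1   0.04] w0.155 g29.9 j [-0.1   0.71 -0.94  1.54  0.6   1.2  -0.95]
side t_bolt [257. 225.] 0.46
side bolt_axis [282. 208.] 0.74
side nut_bar [256. 204.] 0.66
side notch_seat [281. 209.] 0.83
side slot_mouth [263. 219.] 0.84
```

```bash
python3 -m pendant '[[-0.01,0.1,0,0,0,0,-1],[-0.03,0.2,0,0,0,0,-1],[-0.04,0.3,0,0,0,0,-1],[-0.05,0.4,0,0,0,0,-1],[-0.06,0.5,0,0,0,0,-1],[-0.08,0.6,0,0,0,0,-1],[-0.09,0.7,0,0,0,0,-1],[-0.1,0.8,0,0,0,0,-1],[-0.1,0.8,0,0,0,0,-1],[-0.1,0.8,0,0,0,0,-1]]'
python3 -c "
from h import *
state()"
```

```text
clock: 10.7
position: [0.5365, 0.4138, 0.0797]
ee_rot: [0.635, 0.773, 0.0, 0.0]
ft_force: [0.5, 1.0, -0.9]
grip_width: 0.154
grasp_force: 29.8
t10.70 pos [0.5365 0.4138 0.0797] yaw_y 11.2 z [ 0. -0. -1.] F [ 0.5  1.  -0.9] T [ 0.05 -0.25 -0.01] w0.154 g29.8 j [-0.12  0.76 -0.91  1.45  0.62  1.24 -0.9 ]
```

```bash
python3 -m pendant '[[-0.01,0.05,0,0,0,0,-1],[-0.01,0.1,0,0,0,0,-1],[-0.02,0.14,0,0,0,0,-1],[-0.02,0.18,0,0,0,0,-1],[-0.03,0.22,0,0,0,0,-1],[-0.03,0.25,0,0,0,0,-1],[-0.04,0.28,0,0,0,0,-1],[-0.04,0.3,0,0,0,0,-1],[-0.04,0.3,0,0,0,0,-1],[-0.04,0.3,0,0,0,0,-1]]'
python3 -c "
from h import *
state()"
```

```text
clock: 11.95
position: [0.5514, 0.4147, 0.0798]
ee_rot: [0.635, 0.773, 0.0, 0.0]
ft_force: [0.0, -0.8, -0.3]
grip_width: 0.156
grasp_force: 30.0
t11.95 pos [0.5514 0.4147 0.0798] yaw_y 11.2 z [ 0. -0. -1.] F [ 0.  -0.8 -0.3] T [-0.01  0.09  0.02] w0.156 g30.0 j [-0.12  0.78 -0.9   1.41  0.62  1.25 -0.88]
```

```bash
python3 -m pendant '[[0,0.02,0,0,0,0,-1],[0,0.04,0,0,0,0,-1],[-0.01,0.06,0,0,0,0,-1],[-0.01,0.08,0,0,0,0,-1],[-0.01,0.1,0,0,0,0,-1],[-0.01,0.1,0,0,0,0,-1],[-0.01,0.1,0,0,0,0,-1],[-0.01,0.1,0,0,0,0,-1],[-0.01,0.1,0,0,0,0,-1],[-0.01,0.1,0,0,0,0,-1]]'
python3 -c "
from h import *
state()
d=manip.camera('side')[0]
for t in ('notch_seat','nut_bar','t_bolt'):
  a=manip.tip_of(t,'side')[0]; print(t,a['pixel'],atz('side',a['pixel'],{'notch_seat':.038,'nut_bar':.07,'t_bolt':.008}[t]),a['p'])"
```

```text
clock: 13.2
position: [0.5564, 0.4153, 0.0798]
ee_rot: [0.635, 0.773, 0.0, 0.0]
ft_force: [0.1, -0.1, -0.7]
grip_width: 0.154
grasp_force: 30.0
t13.20 pos [0.5564 0.4153 0.0798] yaw_y 11.2 z [ 0. -0. -1.] F [ 0.1 -0.1 -0.7] T [ 0.01 -0.03  0.  ] w0.154 g30.0 j [-0.13  0.79 -0.9   1.39  0.63  1.26 -0.88]
notch_seat [282.3, 209.8] [0.56294305 0.40868047 0.038     ] 0.81
nut_bar [280.2, 196.7] [0.56235343 0.42072519 0.07      ] 0.74
t_bolt [277.5, 216.5] [0.55710569 0.4216422  0.008     ] 0.72
```

```bash
python3 -m pendant '[[0,0.02,0,0,0,0,-1],[0,0.03,0,0,0,0,-1],[0,0.04,0,0,0,0,-1],[0,0.05,0,0,0,0,-1],[-0.01,0.06,0,0,0,0,-1],[-0.01,0.07,0,0,0,0,-1],[-0.01,0.08,0,0,0,0,-1],[-0.01,0.08,0,0,0,0,-1],[-0.01,0.08,0,0,0,0,-1],[-0.01,0.08,0,0,0,0,-1]]'
python3 -c "
from h import *
state()"
```

```text
clock: 14.65
position: [0.5604, 0.4156, 0.0798]
ee_rot: [0.635, 0.773, 0.0, 0.0]
ft_force: [-0.4, -0.1, -0.4]
grip_width: 0.153
grasp_force: 30.1
t14.65 pos [0.5604 0.4156 0.0798] yaw_y 11.2 z [ 0.  0. -1.] F [-0.4 -0.1 -0.4] T [-0.05  0.2  -0.  ] w0.153 g30.1 j [-0.13  0.8  -0.9   1.38  0.63  1.26 -0.87]
```

```bash
python3 -m pendant '[[0,0.01,0,0,0,0,-1],[0,0.02,0,0,0,0,-1],[0,0.03,0,0,0,0,-1],[0,0.04,0,0,0,0,-1],[0,0.05,0,0,0,0,-1],[-0.01,0.06,0,0,0,0,-1],[-0.01,0.06,0,0,0,0,-1],[-0.01,0.06,0,0,0,0,-1],[-0.01,0.06,0,0,0,0,-1],[-0.01,0.06,0,0,0,0,-1]]'
python3 -c "
from h import *
state()"
```

```text
clock: 15.9
position: [0.5635, 0.4157, 0.0798]
ee_rot: [0.635, 0.773, 0.0, 0.0]
ft_force: [0.3, 0.2, 0.2]
grip_width: 0.155
grasp_force: 30.0
t15.90 pos [0.5635 0.4157 0.0798] yaw_y 11.2 z [ 0.  0. -1.] F [0.3 0.2 0.2] T [0.1  0.08 0.01] w0.155 g30.0 j [-0.13  0.8  -0.9   1.37  0.63  1.26 -0.87]
```

```bash
python3 -m pendant '[[0,0.01,0,0,0,0,-1],[0,0.02,0,0,0,0,-1],[0,0.03,0,0,0,0,-1],[0,0.04,0,0,0,0,-1],[0,0.05,0,0,0,0,-1],[-0.01,0.06,0,0,0,0,-1],[-0.01,0.06,0,0,0,0,-1],[-0.01,0.06,0,0,0,0,-1],[-0.01,0.06,0,0,0,0,-1],[-0.01,0.06,0,0,0,0,-1]]'
python3 - <<'E'
from h import *
state()
s,d=manip.camera('side')
save('g',cv2.resize(s[140:250,200:340],(700,550),interpolation=cv2.INTER_CUBIC))
P=cloud('side',d)[150:250,240:340].reshape(-1,3);P=P[(P[:,2]>.07)&(P[:,2]<.1)&(P[:,0]>.6)&(P[:,0]<.66)]
print(np.median(P,0)); 
d=np.load('sided.npy');P=cloud('side',d)[150:250,240:340].reshape(-1,3);P=P[(P[:,2]>.07)&(P[:,2]<.1)&(P[:,0]>.6)&(P[:,0]<.66)];print(np.median(P,0))
E
```

```text
clock: 17.15
position: [0.5658, 0.416, 0.0798]
ee_rot: [0.634, 0.773, -0.0, -0.0]
ft_force: [-4.4, -1.6, 3.1]
grip_width: 0.159
grasp_force: 30.8
t17.15 pos [0.5658 0.416  0.0798] yaw_y 11.3 z [-0.001 -0.    -1.   ] F [-4.4 -1.6  3.1] T [-0.33  1.3  -0.01] w0.159 g30.8 j [-0.13  0.8  -0.9   1.37  0.63  1.27 -0.86]
[0.63896665 0.41408409 0.08534979]
[0.63853642 0.41569331 0.08585692]
```

View pics/g.png

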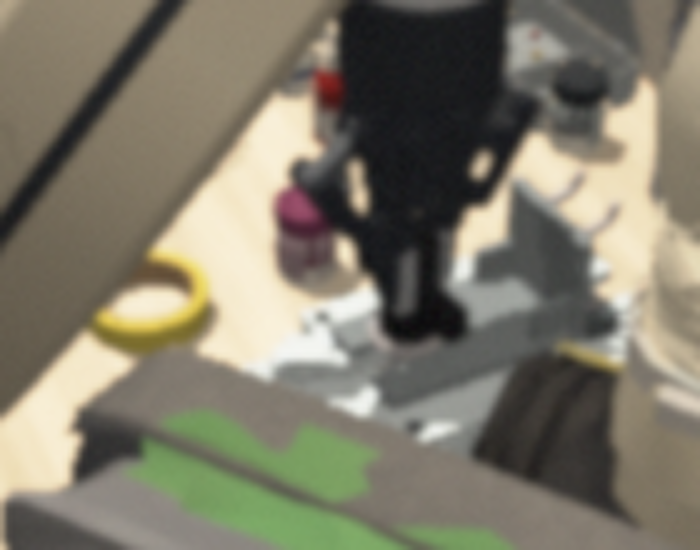

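```bash
python3 -m pendant '[[0,0,0,0,0,0.7,-1],[0,0,0,0,0,1.4,-1],[0,0,0,0,0,2.1,-1],[0,0,0,0,0,2.8,-1],[0,0,0,0,0,3.5,-1],[0,0,0,0,0,4.2,-1],[0,0,0,0,0,4.9,-1],[0,0,0,0,0,5.6,-1],[0,0,0,0,0,6,-1],[0,0,0,0,0,6,-1]]'
python3 -c "
from h import *
state()"
```

```text
clock: 18.45
position: [0.5646, 0.416, 0.0792]
ee_rot: [0.894, 0.448, -0.002, -0.0]
ft_force: [-8.4, -1.5, 2.0]
grip_width: 0.154
grasp_force: 30.6
t18.45 pos [0.5646 0.416  0.0792] yaw_y -36.7 z [-0.003 -0.001 -1.   ] F [-8.4 -1.5  2. ] T [-0.47  1.99 -0.02] w0.154 g30.6 j [-0.21  0.75 -0.75  1.37  0.51  1.22 -1.64]
```

```bash
python3 -m pendant '[[0,0,0,0,0,0.7,-1],[0,0,0,0,0,1.4,-1],[0,0,0,0,0,2.1,-1],[0,0,0,0,0,2.8,-1],[0,0,0,0,0,3.5,-1],[0,0,0,0,0,4.2,-1],[0,0,0,0,0,4.9,-1],[0,0,0,0,0,5.5,-1],[0,0,0,0,0,6,-1],[0,0,0,0,0,6,-1]]'
python3 -c "
from h import *
state()"
```

```text
clock: 19.7
position: [0.564, 0.4168, 0.079]
ee_rot: [0.999, 0.046, -0.002, -0.0]
ft_force: [-9.0, 0.8, -0.1]
grip_width: 0.153
grasp_force: 29.9
t19.70 pos [0.564  0.4168 0.079 ] yaw_y -84.7 z [-0.004 -0.    -1.   ] F [-9.   0.8 -0.1] T [0.12 2.16 0.  ] w0.153 g29.9 j [-0.3   0.7  -0.6   1.38  0.4   1.19 -2.42]
```

```bash
python3 -m pendant '[[0,0,0,0,0,0,0],[0,0,0,0,0,0,0],[0,0,0,0,0,0,0],[0,0,-0.3,0,0,0,0],[0,0,-0.6,0,0,0,0],[0,0,-0.7,0,0,-1.3,0],[0,0,-0.7,0,0,-2.6,0],[0,0,-0.7,0,0,-3.9,0],[0,0,-0.7,0,0,-5.2,0],[0,0,-0.7,0,0,-6.5,0]]'
python3 -c "
from h import *
state()"
python3 -m pendant '[[0,0,0,0,0,-1.3,0],[0,0,0,0,0,-2.6,0],[0,0,0,0,0,-3.9,0],[0,0,0,0,0,-5.2,0],[0,0,0,0,0,-6.5,0],[0,0,0,0,0,-7.8,0],[0,0,0,0,0,-9.1,0],[0,0,0,0,0,-10.4,0],[0,0,0,0,0,-11.7,0],[0,0,0,0,0,-13,0]]'
python3 - <<'E'
from h import *
state()
s,d=manip.camera('side')
save('h',cv2.resize(s[150:250,220:340],(720,600),interpolation=cv2.INTER_CUBIC))
rows([(.5655,.416,.080,95.3)])
E
```

```text
clock: 20.95
position: [0.5669, 0.4159, 0.1163]
ee_rot: [0.876, 0.481, 0.001, 0.0]
ft_force: [0.7, 0.9, -0.1]
grip_width: 0.503
grasp_force: 0.0
t20.95 pos [0.5669 0.4159 0.1163] yaw_y -32.4 z [ 0.001  0.001 -1.   ] F [ 0.7  0.9 -0.1] T [-0.01 -0.03 -0.01] w0.503 g0.0 j [-0.2   0.72 -0.77  1.34  0.5   1.28 -1.56]
clock: 22.2
position: [0.5671, 0.4157, 0.1162]
ee_rot: [0.16, 0.987, 0.0, 0.001]
ft_force: [0.7, 0.4, -0.5]
grip_width: 0.505
grasp_force: 0.0
t22.20 pos [0.5671 0.4157 0.1162] yaw_y 71.5 z [ 0.001  0.    -1.   ] F [ 0.7  0.4 -0.5] T [-0.05  0.    0.04] w0.505 g0.0 j [-0.05  0.85 -1.08  1.33  0.74  1.38  0.14]
(0.5655, 0.416, 0.08) [ 0.04 -0.    0.72] [ 0.    0.01 -2.91]
```

View pics/h.png

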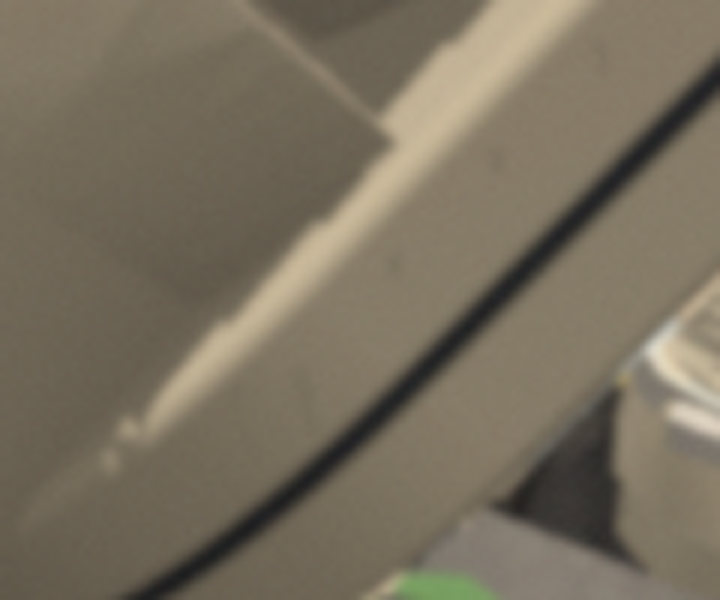

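```bash
python3 -m pendant '[[0.03,0.02,0,0,0,-1.3,0],[0.04,0.03,0,0,0,-2.6,0],[0.04,0.03,0.1,0,0,-2.9,0],[0.04,0.03,0.4,0,0,-2.9,0],[0.04,0.03,0.65,0,0,-2.9,0],[0.04,0.03,0.72,0,0,-2.9,0],[0.04,0.03,0.72,0,0,-2.9,-1],[0.04,0.03,0.72,0,0,-2.9,-1],[0.04,0.03,0.72,0,0,-2.9,-1],[0.04,0.03,0.72,0,0,-2.9,-1]]' 30
python3 -c "
from h import *
state()"
```

```text
clock: 23.5
position: [0.5651, 0.4179, 0.0791]
ee_rot: [-0.039, 0.999, 0.0, 0.0]
ft_force: [-0.5, -0.6, 1.7]
grip_width: 0.152
grasp_force: 33.0
t23.50 pos [0.5651 0.4179 0.0791] yaw_y 94.4 z [ 0.  0. -1.] F [-0.5 -0.6  1.7] T [-0.18  0.19  0.07] w0.152 g33.0 j [-0.03  0.92 -1.12  1.36  0.82  1.36  0.49]
```

```bash
python3 -m pendant '[[-0.02,0,0,0,0,0.5,-1],[-0.02,0,0.01,0,0,1,-1],[-0.02,0,0.01,0,0,1.5,-1],[-0.02,0,0.01,0,0,2,-1],[-0.02,0,0.02,0,0,2.5,-1],[-0.02,0,0.02,0,0,3,-1],[-0.02,0,0.02,0,0,3.5,-1],[-0.02,0,0.03,0,0,4,-1],[-0.02,0,0.03,0,0,4,-1],[-0.02,0,0.03,0,0,4,-1]]'
python3 -c "
from h import *
state()"
```

```text
clock: 24.75
position: [0.5657, 0.4175, 0.0775]
ee_rot: [0.237, 0.971, -0.001, -0.0]
ft_force: [-3.0, -5.1, 5.0]
grip_width: 0.153
grasp_force: 33.6
t24.75 pos [0.5657 0.4175 0.0775] yaw_y 62.5 z [-0.    -0.001 -1.   ] F [-3.  -5.1  5. ] T [-1.1   0.96  0.01] w0.153 g33.6 j [-0.07  0.88 -1.03  1.36  0.75  1.32 -0.03]
```

```bash
python3 -m pendant '[[0,0,0,0,0,0.5,-1],[0,0,0,0,0,1,-1],[0,0,0.01,0,0,1.5,-1],[0,0,0.01,0,0,2,-1],[0,0,0.01,0,0,2.5,-1],[0,0,0.02,0,0,3,-1],[0,0,0.02,0,0,3,-1],[0,0,0.02,0,0,3,-1],[0,0,0.02,0,0,3,-1],[0,0,0.02,0,0,3,-1]]'
python3 -c "
from h import *
state()"
```

```text
clock: 26.0
position: [0.5655, 0.4174, 0.0772]
ee_rot: [0.434, 0.901, -0.001, 0.0]
ft_force: [-7.0, -7.3, 11.4]
grip_width: 0.154
grasp_force: 34.6
t26.00 pos [0.5655 0.4174 0.0772] yaw_y 38.6 z [-0.001 -0.002 -1.   ] F [-7.  -7.3 11.4] T [-1.78  1.6   0.09] w0.154 g34.6 j [-0.1   0.84 -0.97  1.36  0.69  1.29 -0.42]
```

```bash
python3 -m pendant '[[0,0,0,0,0,0,0],[0,0,0,0,0,0,0],[0,0,0,0,0,0,0],[0,0,0,0,0,0,0],[0,0,-0.3,0,0,0,0],[0,0,-0.6,0,0,0,0],[0,0,-0.8,0,0,0,0],[0,0,-0.8,0,0,0,0],[0,0,-0.8,0,0,0,0],[0,0,-0.8,0,0,0,0]]'
python3 - <<'E'
from h import *
state()
s,d=manip.camera('side'); np.save('sd2.npy',d)
save('i',cv2.resize(s[170:230,240:320],(800,600),interpolation=cv2.INTER_CUBIC))
P=cloud('side',d)[170:230,240:320].reshape(-1,3);m=(np.hypot(P[:,0]-.565,P[:,1]-.416)<.04)
print(np.histogram(P[m,2],bins=np.arange(.03,.13,.005)))
E
```

```text
clock: 27.25
position: [0.5659, 0.4177, 0.1157]
ee_rot: [0.435, 0.9, -0.0, -0.0]
ft_force: [-0.3, -0.6, 0.3]
grip_width: 0.499
grasp_force: 0.0
t27.25 pos [0.5659 0.4177 0.1157] yaw_y 38.4 z [-0.001 -0.001 -1.   ] F [-0.3 -0.6  0.3] T [ 0.03 -0.04 -0.03] w0.499 g0.0 j [-0.09  0.81 -0.99  1.33  0.67  1.35 -0.41]
(array([ 62, 218,  58,  22,  17,  20,  51,  51,  67, 113,   0,   0,   0,
         0,   4,  23,  26,  36,  28]), array([0.03 , 0.035, 0.04 , 0.045, 0.05 , 0.055, 0.06 , 0.065, 0.07 ,
       0.075, 0.08 , 0.085, 0.09 , 0.095, 0.1  , 0.105, 0.11 , 0.115,
       0.12 , 0.125]))
```

View pics/i.png

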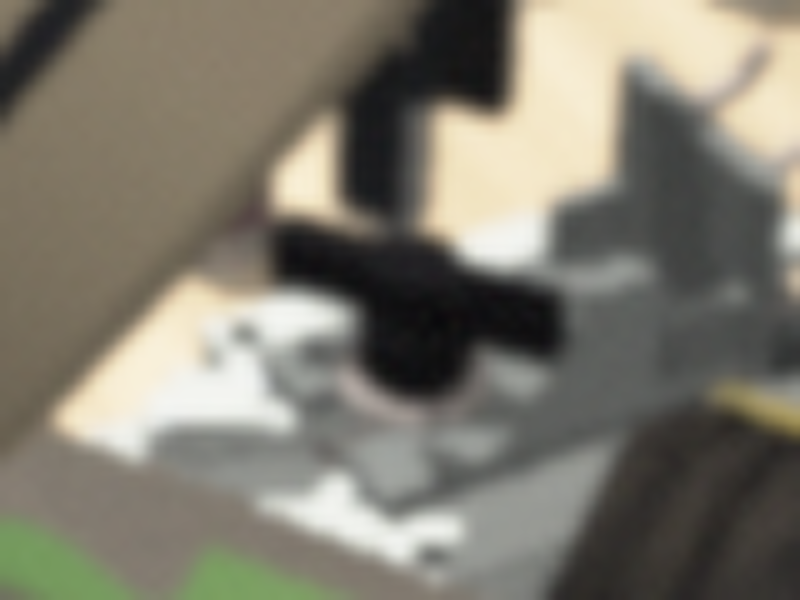

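```bash
python3 - <<'E'
from h import *
d0=np.load('sided.npy'); d2=np.load('sd2.npy')
for n,d,c in(('0',d0,(.457,.4135)),('2',d2,(.5655,.417))):
    P=cloud('side',d).reshape(-1,3); r=np.hypot(P[:,0]-c[0],P[:,1]-c[1])
    b=P[(r<.042)&(P[:,2]>.05)&(P[:,2]<.09)]
    print(n,len(b),np.percentile(b[:,2],[50,80,90,95,98,100]).round(4))
    t=b[b[:,2]>np.percentile(b[:,2],97)-.004]; w,V=np.linalg.eigh(np.cov(t[:,:2].T)); print(t.mean(0).round(4),np.degrees(np.arctan2(V[1,1],V[0,1])))
    f=P[(np.abs(P[:,0]-.60)<.02)&(np.abs(P[:,1]-.417)<.02)&(P[:,2]<.06)]; print('foot',np.median(f[:,2]))
rows([(.5658,.4165,.0785,38.4)])
E
```

```text
0 121 [0.079  0.0799 0.0804 0.0806 0.081  0.0815]
[0.4516 0.4233 0.0793] 109.00382687309161
foot 0.038335873118041375
2 319 [0.0723 0.0761 0.0768 0.0771 0.0776 0.0788]
[0.563  0.4145 0.0759] 128.93677319909585
foot 0.03832932720831128
(0.5658, 0.4165, 0.0785) [-0.02 -0.02  0.74] [-0.01  0.    0.  ]
```

```bash
python3 -m pendant '[[-0.02,-0.02,0.3,0,0,0,0],[-0.02,-0.02,0.6,0,0,0,0],[-0.02,-0.02,0.74,0,0,0,0],[-0.02,-0.02,0.74,0,0,0,0],[-0.02,-0.02,0.74,0,0,0,-1],[-0.02,-0.02,0.74,0,0,0,-1],[-0.02,-0.02,0.74,0,0,0,-1],[-0.02,-0.02,0.74,0,0,0,-1],[-0.02,-0.02,0.74,0,0,0,-1],[-0.02,-0.02,0.74,0,0,0,-1]]' 40
python3 -c "
from h import *
state()"
python3 -m pendant '[[0,0,0,0,0,0.5,-1],[0,0,0,0,0,1,-1],[0,0,0,0,0,1.5,-1],[0,0,0,0,0,2,-1],[0,0,0,0,0,2.5,-1],[0,0,0,0,0,3,-1],[0,0,0,0,0,3,-1],[0,0,0,0,0,3,-1],[0,0,0,0,0,3,-1],[0,0,0,0,0,3,-1]]'
python3 -c "
from h import *
state()"
```

```text
clock: 28.55
position: [0.5658, 0.4167, 0.0799]
ee_rot: [0.435, 0.9, 0.0, 0.0]
ft_force: [-2.6, -1.4, 6.0]
grip_width: 0.147
grasp_force: 42.8
t28.55 pos [0.5658 0.4167 0.0799] yaw_y 38.4 z [ 0.  0. -1.] F [-2.6 -1.4  6. ] T [-0.43  0.65  0.04] w0.147 g42.8 j [-0.1   0.84 -0.97  1.36  0.69  1.29 -0.42]
clock: 29.8
position: [0.5655, 0.416, 0.0799]
ee_rot: [0.613, 0.79, -0.001, 0.0]
ft_force: [-4.8, -5.7, 9.2]
grip_width: 0.146
grasp_force: 43.2
t29.80 pos [0.5655 0.416  0.0799] yaw_y 14.4 z [-0.    -0.001 -1.   ] F [-4.8 -5.7  9.2] T [-1.3   1.13  0.1 ] w0.146 g43.2 j [-0.13  0.81 -0.9   1.37  0.63  1.27 -0.81]
```

```bash
python3 -m pendant '[[0,0,0,0,0,0.5,-1],[0,0,0,0,0,1,-1],[0,0,0,0,0,1.5,-1],[0,0,0,0,0,2,-1],[0,0,0,0,0,2.5,-1],[0,0,0,0,0,2.5,-1],[0,0,0,0,0,2.5,-1],[0,0,0,0,0,2.5,-1],[0,0,0,0,0,2.5,-1],[0,0,0,0,0,2.5,-1]]'
python3 -c "
from h import *
state()"
```

```text
clock: 31.05
position: [0.5653, 0.4158, 0.08]
ee_rot: [0.741, 0.672, -0.001, 0.0]
ft_force: [-6.6, -6.1, 9.4]
grip_width: 0.147
grasp_force: 43.3
t31.05 pos [0.5653 0.4158 0.08  ] yaw_y -5.6 z [-0.001 -0.002 -1.   ] F [-6.6 -6.1  9.4] T [-1.72  1.48  0.14] w0.147 g43.3 j [-0.16  0.78 -0.84  1.37  0.59  1.25 -1.14]
```

```bash
for i in 1; do python3 -m pendant '[[0,0,0,0,0,0.3,-1],[0,0,0,0,0,0.6,-1],[0,0,0,0,0,0.9,-1],[0,0,0,0,0,1.2,-1],[0,0,0,0,0,1.5,-1],[0,0,0,0,0,1.5,-1],[0,0,0,0,0,1.5,-1],[0,0,0,0,0,1.5,-1],[0,0,0,0,0,1.5,-1],[0,0,0,0,0,1.5,-1]]' >/dev/null
python3 -c "
from h import *
state()"; done
```

```text
t32.30 pos [0.565  0.4157 0.0799] yaw_y -17.5 z [-0.001 -0.003 -1.   ] F [-7.1 -7.5 10.4] T [-1.8   1.73  0.19] w0.145 g43.4 j [-0.18  0.77 -0.8   1.37  0.56  1.24 -1.33]
```

```bash
python3 -m pendant '[[0,0,0,0,0,0.3,-1],[0,0,0,0,0,0.6,-1],[0,0,0,0,0,0.9,-1],[0,0,0,0,0,1,-1],[0,0,0,0,0,1,-1],[0,0,0,0,0,1,-1],[0,0,0,0,0,1,-1],[0,0,0,0,0,1,-1],[0,0,0,0,0,1,-1],[0,0,0,0,0,1,-1]]' >/dev/null
python3 -c "
from h import *
state()"
```

```text
t33.55 pos [0.5648 0.4155 0.0798] yaw_y -25.5 z [-0.002 -0.003 -1.   ] F [-8.6 -8.7 12.1] T [-1.95  1.92  0.2 ] w0.143 g43.5 j [-0.2   0.76 -0.78  1.37  0.54  1.23 -1.46]
```

```bash
python3 -m pendant '[[0,0,0,0,0,0.3,-1],[0,0,0,0,0,0.6,-1],[0,0,0,0,0,0.9,-1],[0,0,0,0,0,1,-1],[0,0,0,0,0,1,-1],[0,0,0,0,0,1,-1],[0,0,0,0,0,1,-1],[0,0,0,0,0,1,-1],[0,0,0,0,0,1,-1],[0,0,0,0,0,1,-1]]' >/dev/null
python3 -c "
from h import *
state()"
```

```text
t34.80 pos [0.5645 0.4155 0.0798] yaw_y -33.5 z [-0.002 -0.003 -1.   ] F [-9.7 -9.  12.5] T [-2.08  2.16  0.24] w0.146 g43.6 j [-0.21  0.75 -0.75  1.37  0.52  1.23 -1.59]
```

```bash
python3 -m pendant '[[0,0,0,0,0,0,0],[0,0,0,0,0,0,0],[0,0,0,0,0,0,0],[0,0,0,0,0,0,0],[0,0,0,0,0,0,0],[0,0,0,0,0,0,-1],[0,0,0,0,0,0,-1],[0,0,0,0,0,0,-1],[0,0,0,0,0,0,-1],[0,0,0,0,0,0,-1]]' 40 >/dev/null
python3 -c "
from h import *
state()"
python3 -m pendant '[[0,0,0,0,0,0.3,-1],[0,0,0,0,0,0.6,-1],[0,0,0,0,0,0.6,-1],[0,0,0,0,0,0.6,-1],[0,0,0,0,0,0.6,-1],[0,0,0,0,0,0.6,-1],[0,0,0,0,0,0.6,-1],[0,0,0,0,0,0.6,-1],[0,0,0,0,0,0.6,-1],[0,0,0,0,0,0.6,-1]]' >/dev/null
python3 -c "
from h import *
state()"
```

```text
t36.05 pos [0.5652 0.417  0.0795] yaw_y -33.5 z [-0.001  0.    -1.   ] F [-4.8  0.6  4.1] T [0.12 1.17 0.14] w0.149 g42.8 j [-0.21  0.75 -0.75  1.37  0.52  1.22 -1.59]
t37.30 pos [0.5653 0.4169 0.0795] yaw_y -38.3 z [-0.001  0.    -1.   ] F [-6.4 -0.1  4.4] T [0.02 1.19 0.22] w0.149 g42.9 j [-0.22  0.74 -0.74  1.37  0.51  1.22 -1.67]
```

```bash
python3 -m pendant '[[0,0,0,0,0,0.3,-1],[0,0,0,0,0,0.6,-1],[0,0,0,0,0,0.8,-1],[0,0,0,0,0,0.8,-1],[0,0,0,0,0,0.8,-1],[0,0,0,0,0,0.8,-1],[0,0,0,0,0,0.8,-1],[0,0,0,0,0,0.8,-1],[0,0,0,0,0,0.8,-1],[0,0,0,0,0,0.8,-1]]' >/dev/null
python3 -c "
from h import *
state()"
```

```text
t38.55 pos [0.5653 0.4168 0.0795] yaw_y -44.7 z [-0.  0. -1.] F [-4.8  1.   4.5] T [-0.    1.2   0.34] w0.147 g43.1 j [-0.23  0.74 -0.72  1.37  0.49  1.21 -1.77]
```

```bash
python3 -m pendant '[[0,0,0,0,0,0,0],[0,0,0,0,0,0,0],[0,0,0,0,0,0,0],[0,0,0,0,0,0,0],[0,0,-0.5,0,0,0,0],[0,0,-1,0,0,0,0],[0,0,-1.6,0,0,0,0],[0,0,-2.2,0,0,0,0],[0,0,-2.2,0,0,0,0],[0,0,-2.2,0,0,0,0]]' >/dev/null
python3 - <<'E'
from h import *
state()
s,d=manip.camera('side')
save('j',cv2.resize(s[150:240,220:340],(800,600),interpolation=cv2.INTER_CUBIC))
P=cloud('side',d).reshape(-1,3); r=np.hypot(P[:,0]-.5655,P[:,1]-.417); b=P[(r<.042)&(P[:,2]>.05)&(P[:,2]<.09)]
print(len(b),np.percentile(b[:,2],[50,80,90,95,98,100]).round(4))
E
```

```text
t39.80 pos [0.5658 0.4162 0.1886] yaw_y -44.8 z [-0.    -0.001 -1.   ] F [-0.4 -0.5  0.2] T [-0.05  0.06 -0.01] w0.497 g0.0 j [-0.22  0.65 -0.76  1.27  0.43  1.39 -1.73]
224 [0.075  0.0764 0.0769 0.0772 0.0777 0.0789]
```

View pics/j.png

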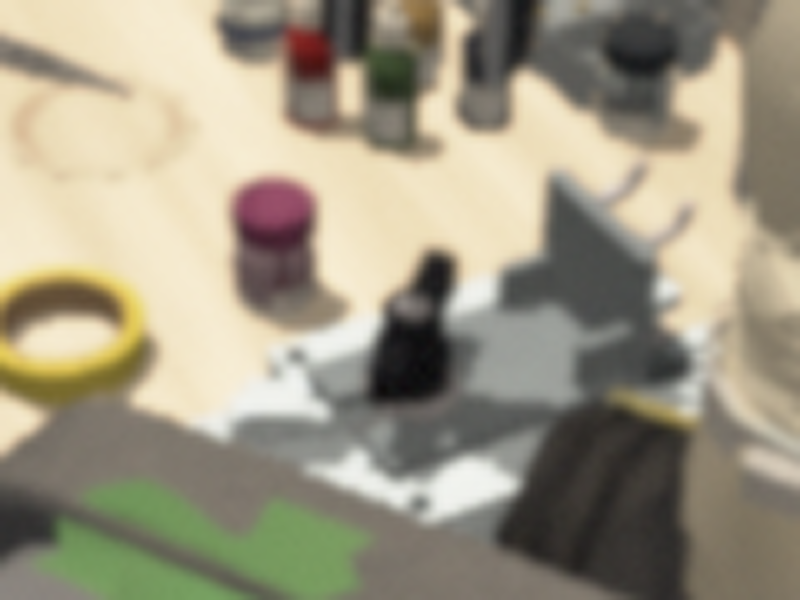

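```bash
python3 -c "
from h import *
print(manip.hand_in())"
```

```text
the job is handed in; nothing more can be done
None
```

The rest is clamped and the job is handed in: the bolt was pushed home in the notch and turned clockwise, and the nut tightened to about 0.34 N·m. The head's position under the lips couldn't be seen, so I judged it square from the turn angle and torque. I never touched the jar, tape roll or truck; the jar and roll looked undisturbed, but the truck was out of view at the end.

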